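# Hang a rack of stained slides on the hook of the slide dipper

## Robot

A 6-joint arm with a two-finger parallel gripper is mounted at the origin on a cart in front of the work surface, level with it; the furniture and walls round the work are solid. World frame = base frame: x ahead of the robot, y to its left, z up, the work surface at z = 0. Lengths are in mm, angles in rad, forces in N, time in s.
With the tool pointing down it reaches from about 300 to 775 mm from the base axis. Payload 14.6 kg.
Tool frame: the origin (TCP) lies on the front face of the gripper's body, between the roots of the fingers; the fingertips stand 97 mm ahead of it and the grasp point (between the pads) lies 78 mm ahead of it; z points along the fingers, y is the direction in which the jaws open and shut (so a half turn about z gives the same grasp; the last joint's range is limited). The gripper opens to 94 mm and grips with 3 to 60 N. Pads are 16 mm wide; open, the fingers measure 119 mm over their backs; the gripper's body (75 mm by 177 mm) begins 78 mm behind the grasp point.
Start: joints at [1.225, 0.3, 1.521, -0, 1.321, -0.067], TCP at [151.359, 528.754, 302.646] pointing down, gripper open.
Joint ranges: [-3.03, 3.03], [-0.79, 2.21], [0.23, 2.52], [-1.04, 4.18], [0, 3.07], [-2.55, 2.55]. Speed limits (rad/s): [2.22, 2.22, 2.57, 3.14, 3.14, 3.14].

## Interface

Orientations are given as [roll, pitch, yaw] about the fixed x, y, z axes, in that order (R = Rz(yaw) Ry(pitch) Rx(roll)).
In Python, from cell import manip, camera, job gives the robot as it stands.
- The arm moves only by the tool send_rows, never from a script. Its argument "deltas" is a list that holds one entry, the list of rows, each a list of 6 numbers: the shift along the tool's x, y, z scaled (see below), then the turn, a rotation vector about the tool's x, y, z scaled (see below). In form: [[[x, y, z, rx, ry, rz], ...]]. A call has 1 to 10 rows; each row shifts and turns the pose as measured when the row begins, along the tool's axes as they then stand; what a row does not reach is not made up. The controller multiplies each number of a shift by 40 mm and each number of a turn by 0.1 rad. A row lasts 1/10 s, in which the tool goes at most 50 mm and 8.59 degrees, less where a joint would pass 70% of its speed; a pose out of reach is approached as far as the arm can. A call with a number of a shift or a turn outside -1 to 1 is refused whole. A call with a gripper value outside its range is refused whole. "jaw" is the opening, from 0 (shut) to 1 (fully open), set as the call begins (left out, the last holds). The fingers move at their own pace and stop on an object; "grip_force" is the grip in N (left out, the last holds). Time passes only in rows, so rows that do not move let the fingers close. It gives the time, the measured TCP pose, the force and the opening at its end, in the units of the state.
- manip.read_state(): the state, without advancing time (a new reading comes with each control period).
- camera(name): name is "scene" or "top" or "wrist"; returns a dict with "frame" (480x640x3 uint8, red, green, blue), "camera_matrix" (3x3 intrinsics, pixels), "position" and "rotation" of the camera in the world; the wrist camera has in their place "mount" (4x4, takes a point from camera to tool coordinates, whose origin is the TCP and whose axes are the flange's). Camera axes: x right, y down, z forward; pixel columns grow to the right and rows downward; lengths in mm; the calibration is good to about 2 mm. The wrist camera is an equidistant fisheye: a pixel r from the principal point sees the ray r / f radians off the axis. A picture is of the moment at which its call begins: read the wrist's pose just before it. There is no depth.
- job.sign_off(): hands the job in, once; it reports no verdict.
The state is a dict: "clock": time; "joints": joint angles; "qd": joint speeds; "effort": joint torques, N m; "eef_pos": TCP position; "eef_rot": TCP orientation; "wrist_force": force on the tool from outside, world axes, zero at the start; "moment": the same for the moment, N m; "finger_gap": finger opening in mm.
Only numpy, scipy, OpenCV 4.12 (cv2) and the standard library are available. Lean on these libraries where they do the work, as an engineer would, in place of code of your own. Each camera call takes 0.05 s, during which the arm holds its last target.

## Task

Hang the slide rack from the drip tray on the hook of the slide dipper: bring the cross-bar of its wire handle in sideways through the open side of the hook, under the keeper and right to the back, then lower it fully home into the throat and let go, so that the rack hangs upright over the bath. The hook parks at a different height each time, so feel for it; the slides are glass, so keep the rack upright, let it meet the dipper only lightly, and leave the things round about in their places.

Things in the scene. Friction and masses are not known exactly. Their poses are not given: they have to be found in the camera images.
- dipper: Slide dipper, standing fixed: white base 215x138 mm, empty steel bath under the hook (rim 54 mm high), column from 86 mm behind the hook, 237 mm high, with a black carriage that carries the hook. Origin: on the worktop, straight below the hook's throat; z up, x level towards the column, y level towards the hook's closed back (the hook opens to -y). Does not tell the hook's height.
- hook_line (a point): Point of the dipper's frame on the upright line through the throat, 178 mm above the worktop; axes as dipper. It does not move with the hook: the axis of a seated bar lies anywhere from 15 mm below to 15 mm above it, as the carriage happens to be parked (locked, not reported, to be felt). The hook gives downward on an overload spring, 7 N/mm, 5 mm at most; sideways it is rigid.
- hook_mouth (a point): Fixed point 27 mm to -y of hook_line, over the landing of the lower jaw. Hook: two plates 5 mm thick, 36 mm apart along x, alike. Along y: jaw with flat top from -35 to -5 mm, 22 mm deep; throat -5 to +5 mm, its floor 14 mm under the jaw's top; back wall at +5 mm. Keeper 10.8 mm over the jaw's top, from -17.6 mm to the back, its top 21 mm over the jaw's. Beyond -21 mm nothing is over the jaw.
- rack: Slide rack, loose, 0.24 to 0.39 kg, in the steel tray: white frame with nine glass slides, 66 mm (x) by 84 mm (y), 30 mm high; wire handle over it with legs at x = -31 and +31 mm and a level cross-bar; a grip tab stands on the bar. 180 mm high overall. Origin: centre of the underside, z up, x along the cross-bar. A half turn about z makes no difference.
- rack_bar (a point): Middle of the rack's cross-bar: steel, 8 mm thick, along the rack's x, 102 mm above the rack's underside, 56 mm free between the legs (the two hook plates fit between them). A 9 mm stem rises from its middle, between the plates when hung. Axes as rack.
- rack_grip (a point): Middle of the black grip tab on top of the stem, 63 mm above the cross-bar's axis: 26 mm along x, 10 mm along y, 30 mm high. Take it from above, fingers closing along the rack's y. Axes as rack.
- petri_centre (a point): Centre of the loose petri dish, 62 mm across, 15 mm high, near the front edge of the worktop. A bystander: leave it.
- cup_centre (a point): Centre of the loose clear specimen cup with a white lid, 58 mm across, 75 mm high, behind the tray. A bystander: leave it.
There are look-alikes about, which are no part of the job. Leave any red look-alike of the rack alone.

How it is judged (in metres and radians):
At the end, for the whole second after the job is handed in: The rack hangs on the hook, released: its cross-bar lies in the throat (within 4 mm across and 12 mm along the bar of the throat's upright line, at 157 to 196 mm height), its weight is on the dipper, it stands upright within 0.15 rad and is at rest (y of rack_bar in the frame of dipper between -0.004 and 0.004 m and x of rack_bar in the frame of dipper between -0.012 and 0.012 m and height (world z) of rack_bar between 0.157 and 0.196 m and angle between rack's own z axis and vertical below 0.15 rad and linear speed of rack below 0.03 m/s and contact force between rack and dipper above 1 N); the robot touches nothing.
It fails at once if the rack pressed or knocked against the dipper with over 15 N (contact force between rack and dipper above 15 N).
It fails at once if the rack tipped by more than 0.5 rad (angle between rack's own z axis and vertical above 0.5 rad).
It fails at once if the petri dish or the specimen cup moved by over 30 mm (distance of any of petri_centre, cup_centre from where it was at the start of the episode above 0.03 m).
It also fails if it takes over 48 s, if anything falls off the work surface, if the arm or the gripper's body presses on something with over 40 N, if the wrist force passes 120 N, or if a joint passes its speed limit or range.

## Working session

There is one attempt and no reset: what is moved stays moved. The work goes in short steps, Python scripts to look and compute and a tool call to move; the robot and the scene stay as the last step left them, time stands still between calls to the robot, and variables do not carry over. Pictures are saved under pics/ and viewed, and the job is handed in when it is done.

Besides the shell and the picture viewer there is one more tool, called after "Emit:" as name([rows], argument=value, ...), one row to a line, values as JSON. send_rows: Moves the arm, as the interface text tells. Shifts and turns lie within -1 to 1; 1 stands for 40 mm of shift or 0.1 rad of turn. Its arguments: {"type":"object","properties":{"deltas":{"type":"array","items":{"type":"array","items":{"type":"array","items":{"type":"number"}}}},"jaw":{"type":"number"},"grip_force":{"type":"number"}},"required":["deltas"]}

```bash
mkdir -p pics; ls
cat > h.py <<'E'
import numpy as np,cv2
from cell import manip,camera,job
from scipy.spatial.transform import Rotation as R
def save(n,f):
    c=camera(n); cv2.imwrite(f'pics/{f}.png',c['frame'][:,:,::-1]); return c
def ray(c,u,v):
    K=np.array(c['camera_matrix']);d=np.array([(u-K[0,2])/K[0,0],(v-K[1,2])/K[1,1],1.])
    d=np.array(c['rotation'])@d; return np.array(c['position']),d/np.linalg.norm(d)
def onz(c,u,v,z):
    p,d=ray(c,u,v); return p+d*(z-p[2])/d[2]
def proj(c,P):
    K=np.array(c['camera_matrix']);q=np.array(c['rotation']).T@(np.array(P)-np.array(c['position']));q=K@q;return q[:2]/q[2]
def cross(c1,a,c2,b):
    p,d=ray(c1,*a);q,e=ray(c2,*b)
    s=np.linalg.lstsq(np.c_[d,-e],q-p,rcond=None)[0];A=p+s[0]*d;B=q+s[1]*e
    return (A+B)/2,np.linalg.norm(A-B)
E
python3 - <<'E'
from h import *
import pickle
print(manip.read_state())
d={}
for n in['scene','top','wrist']:
    d[n]=save(n,n+'0')
    for k,v in d[n].items():
        if k!='frame':print(n,k,np.round(v,3).tolist())
pickle.dump(d,open('d0.pkl','wb'))
E
```

```text
pics
{'clock': 0.0, 'joints': array([ 1.22537312e+00,  3.00470482e-01,  1.52158808e+00,  9.48162201e-06,
        1.32071873e+00, -6.65654066e-02]), 'qd': array([ 0.001389  , -0.00012567,  0.00206989, -0.0002053 ,  0.00076476,
       -0.00164626]), 'effort': array([-2.14758670e-04, -5.31811917e+01, -3.52731693e+01,  7.06837233e-02,
        2.44475668e-02, -1.32250907e-04]), 'eef_pos': array([151.32176195, 528.61135624, 302.08364803]), 'eef_rot': array([-3.14041125e+00, -8.79612192e-05,  2.86273245e+00]), 'wrist_force': array([-0.08229957,  0.18296099, -0.24069236]), 'moment': array([ 0.05844936, -0.00400363,  0.02102391]), 'finger_gap': 94.36624989962807}
scene camera_matrix [[478.183, 0.0, 314.973], [0.0, 478.183, 236.89], [0.0, 0.0, 1.0]]
scene position [-47.38, -469.325, 561.17]
scene rotation [-2.118, -0.006, -0.964]
top camera_matrix [[437.003, 0.0, 314.548], [0.0, 437.003, 237.837], [0.0, 0.0, 1.0]]
top position [429.87, -93.477, 966.626]
top rotation [-3.023, 0.04, -1.56]
wrist camera_matrix [[371.648, 0.0, 321.136], [0.0, 371.648, 235.772], [0.0, 0.0, 1.0]]
wrist mount [[-0.001, -0.969, -0.246, 70.606], [1.0, -0.001, -0.0, 0.32], [0.0, -0.246, 0.969, -81.286], [0.0, 0.0, 0.0, 1.0]]
```

```bash
sed -i "s/np.array(c\['rotation'\])/R.from_euler('xyz',c['rotation']).as_matrix()/g" h.py; grep -n rotation h.py
```

```text
8:    d=R.from_euler('xyz',c['rotation']).as_matrix()@d; return np.array(c['position']),d/np.linalg.norm(d)
12:    K=np.array(c['camera_matrix']);q=R.from_euler('xyz',c['rotation']).as_matrix().T@(np.array(P)-np.array(c['position']));q=K@q;return q[:2]/q[2]
```

View pics/scene0.png

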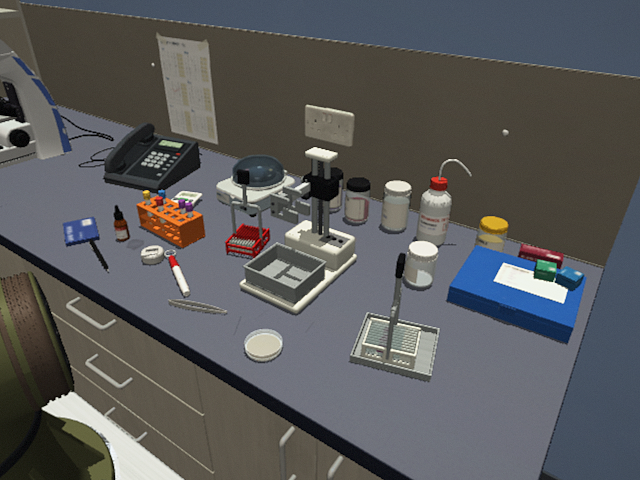

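View pics/top0.png

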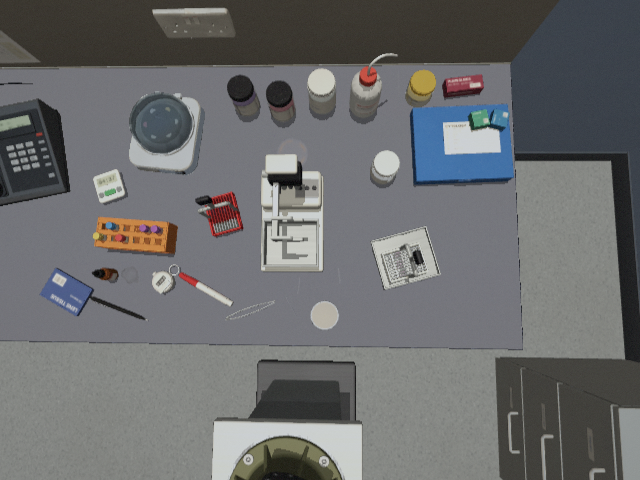

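View pics/wrist0.png

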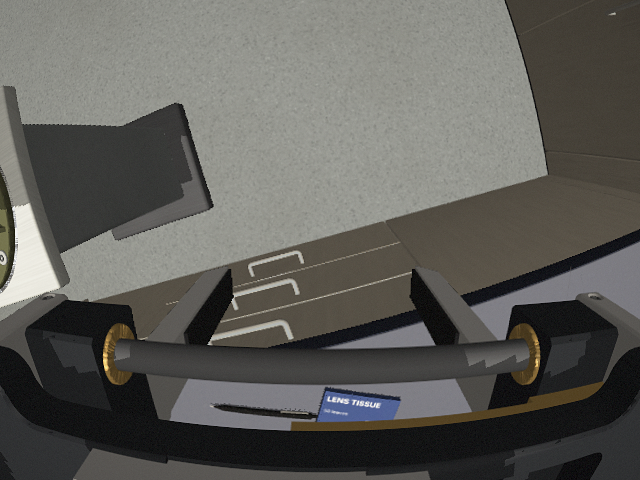

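Run:
```python
import cv2,numpy as np
s=cv2.imread('pics/scene0.png');t=cv2.imread('pics/top0.png')
cv2.imwrite('pics/s_dip.png',cv2.resize(s[140:320,220:380],None,fx=5,fy=3.33*1.5/1.5,interpolation=2)[:600] if 0 else cv2.resize(s[140:310,210:380],(600,600),interpolation=2))
cv2.imwrite('pics/s_rack.png',cv2.resize(s[240:390,340:490],(600,600),interpolation=2))
cv2.imwrite('pics/t_dip.png',cv2.resize(t[140:290,225:375],(600,600),interpolation=2))
cv2.imwrite('pics/t_rack.png',cv2.resize(t[210:310,355:455],(600,600),interpolation=2))
```

```text
(no output)
```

View pics/s_dip.png

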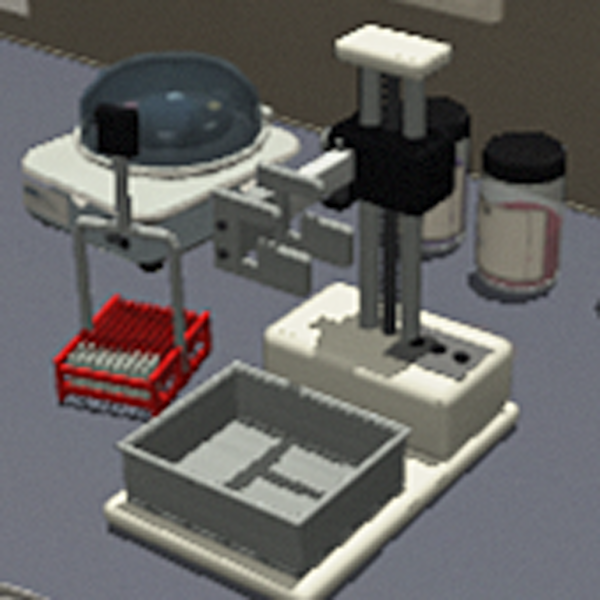

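View pics/s_rack.png

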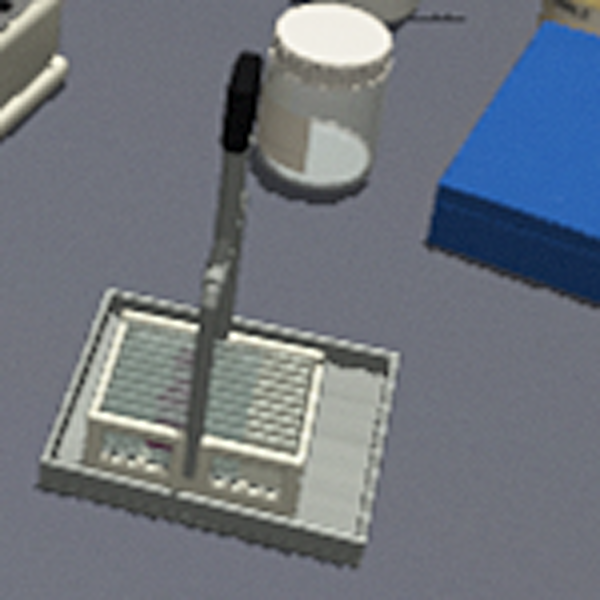

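View pics/t_dip.png

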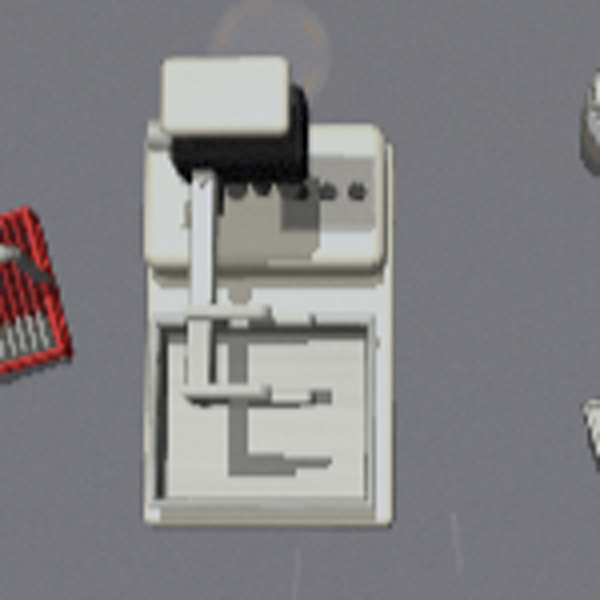

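View pics/t_rack.png

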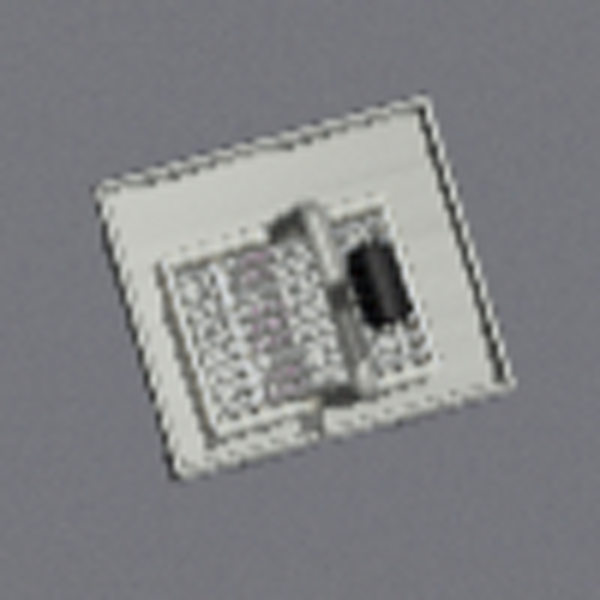

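Run:
```python
from h import *
import pickle
d=pickle.load(open('d0.pkl','rb'));s,t=d['scene'],d['top']
def blob(c,box,thr=50):
    x0,y0,x1,y1=box;g=c['frame'][y0:y1,x0:x1].max(2)
    m=(g<thr).astype(np.uint8);n,l,st,ce=cv2.connectedComponentsWithStats(m)
    i=1+np.argmax(st[1:,4]);mm=(l==i).astype(np.uint8)
    ct=max(cv2.findContours(mm,0,1)[0],key=len)
    r=cv2.minAreaRect(ct);return ce[i]+[x0,y0],st[i],r
a=blob(t,(400,235,435,275));b=blob(s,(390,245,412,285))
print(a,b)
print(cross(s,b[0],t,a[0]))
for z in(165,168,180,183):print(z,onz(t,*a[0],z))
# tray corners in top crop (6x from 355,210)
for p in[(100,187),(427,98),(512,383),(178,475)]:
    u=355+p[0]/6,210+p[1]/6;print('tray',onz(t,*u,12).round(1))
for p in[(160,262),(380,205),(430,365),(210,440)]:
    u=355+p[0]/6,210+p[1]/6;print('rack',onz(t,*u,33).round(1))
for p in[(315,215),(352,385)]:
    u=355+p[0]/6,210+p[1]/6;print('bar',onz(t,*u,105).round(1))
# dipper base corners top crop 4x from 225,140
for p in[(145,523),(392,523),(392,140)]:
    print('base',onz(t,225+p[0]/4,140+p[1]/4,8).round(1))
for p in[(155,510),(376,510),(376,320),(155,320)]:
    print('bath',onz(t,225+p[0]/4,140+p[1]/4,54).round(1))
K=cv2.INTER_CUBIC
f=t['frame'][175:255,260:320,::-1];cv2.imwrite('pics/t_hook.png',cv2.resize(f,None,fx=7.5,fy=7.5,interpolation=K))
f=s['frame'][175:235,260:330,::-1];cv2.imwrite('pics/s_hook.png',cv2.resize(f,None,fx=10,fy=10,interpolation=K))
```

```text
(array([417.23188406, 257.47826087]), array([13, 16, 11, 14, 69], dtype=int32), ((17.500001907348633, 22.0), (12.991567611694336, 7.490633487701416), 69.44395446777344)) (array([400.01183432, 265.52662722]), array([  5,   8,  11,  26, 169], dtype=int32), ((10.069999694824219, 20.510000228881836), (7.35391092300415, 25.031579971313477), 8.13010311126709))
(array([ 490.60433735, -247.81563311,  167.69107474]), np.float64(0.6750478811983265))
165 [ 490.63635717 -248.03595175  165.        ]
168 [ 490.4089439  -247.45753101  168.        ]
180 [ 489.49929081 -245.14384808  180.        ]
183 [ 489.27187754 -244.56542735  183.        ]
tray [ 537.2 -179.3   12. ]
tray [ 570.6 -298.    12. ]
tray [ 467.3 -326.3   12. ]
tray [ 433.2 -206.7   12. ]
rack [ 508.2 -198.5   33. ]
rack [ 529.1 -276.3   33. ]
rack [ 472.5 -292.8   33. ]
rack [ 445.5 -215.5   33. ]
bar [ 518. -241.  105.]
bar [ 462.5 -252.2  105. ]
base [470.5  62.7   8. ]
base [471.8 -73.3   8. ]
base [686.6 -71.4   8. ]
bath [475.4  50.1  54. ]
bath [476.4 -65.8  54. ]
bath [576.8 -64.8  54. ]
bath [576.2  52.6  54. ]
```

View pics/t_hook.png

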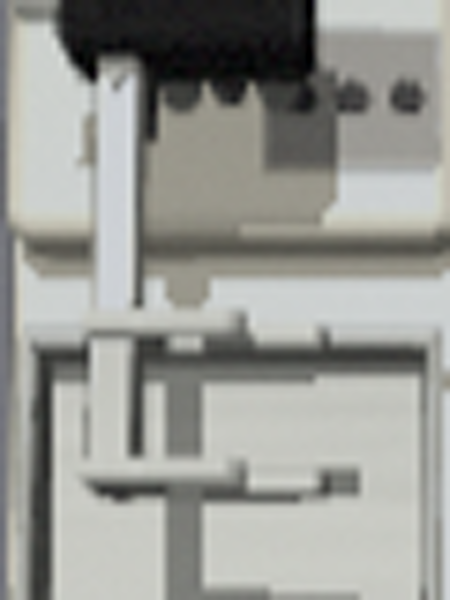

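View pics/s_hook.png

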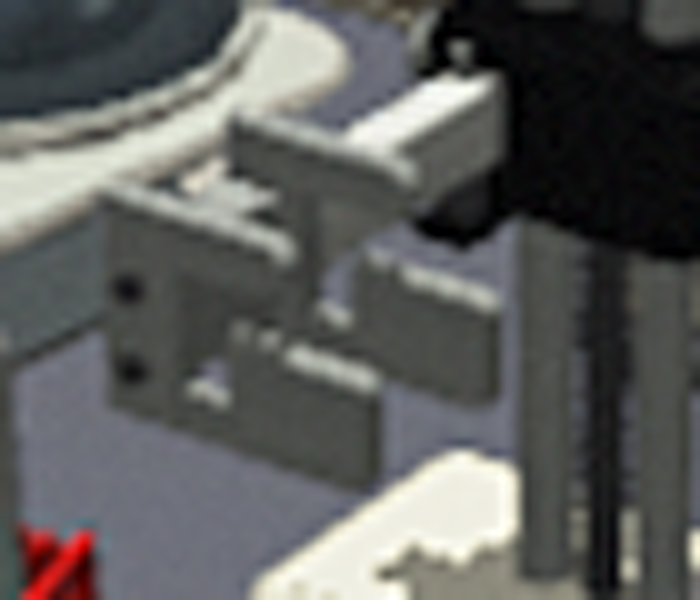

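Run:
```python
from h import *
import pickle
d=pickle.load(open('d0.pkl','rb'));s,t=d['scene'],d['top']
S=lambda x,y:(260+x/10-.5,175+y/10-.5)
T=lambda x,y:(260+x/7.5-.5,175+y/7.5-.5)
for n,a,b in[('jaw tip near',(378,390),(322,494)),('jaw tip far',(498,308),(322,346)),('keeper tip near',(297,262),(245,490)),('keeper tip far',(417,182),(245,336)),('keeper back near',(108,200),(82,487))]:
    print(n,[np.round(q,1) for q in cross(s,S(*a),t,T(*b))])
```

```text
jaw tip near [array([520.5, -39.8, 174.3]), np.float64(2.9)]
jaw tip far [array([556.8, -39.1, 174.2]), np.float64(2.5)]
keeper tip near [array([519.4, -23.2, 194. ]), np.float64(4.0)]
keeper tip far [array([556.1, -22.1, 194.1]), np.float64(2.8)]
keeper back near [array([519.3,  16.5, 194.4]), np.float64(2.1)]
```

Emit:
send_rows([
  [[0, 0, -1, 0, 0, 0], [-0.3, -0.4, -0.9, 0, 0, 0], [-0.7, -0.85, -0.4, 0, 0, 0], [-0.75, -0.9, 0, 0, 0, 0], [-0.75, -0.9, 0, 0, 0, 0], [-0.75, -0.9, 0, 0, 0, 0], [-0.75, -0.9, 0, 0, 0, 0], [-0.75, -0.9, 0, 0, 0, 0], [-0.75, -0.9, 0, 0, 0, 0], [-0.75, -0.9, 0, 0, 0, 0]],
], jaw=0.6)

```text
clock: 1.15
eef_pos: [310.3, 159.7, 396.5]
eef_rot: [-3.136, 0.001, 2.871]
wrist_force: [1.0, 1.0, 1.0]
finger_gap: 56.5
```

Emit:
send_rows([
  [[-0.75, -0.9, 0, 0, 0, 0], [-0.75, -0.9, 0, 0, 0, 0], [-0.75, -0.9, 0, 0, 0, 0], [-0.75, -0.9, 0, 0, 0, 0], [-0.75, -0.9, 0, 0, 0, 0], [-0.75, -0.9, 0, 0, 0, 0], [-0.75, -0.9, 0, 0, 0, 0], [-0.75, -0.9, 0, 0, 0, 0], [-0.5, -0.6, 0, 0, 0, 0], [0, 0, 0, 0, 0, 0]],
])

```text
clock: 2.15
eef_pos: [480.0, -233.0, 397.2]
eef_rot: [-3.138, 0.002, 2.865]
wrist_force: [0.1, 0.4, -0.7]
finger_gap: 56.6
```

Emit:
send_rows([
  [[0, 0, 0, 0, 0, -0.9], [0, 0, 0, 0, 0, -0.9], [0, 0, 0, 0, 0, -0.9], [0, 0, 0, 0, 0, -0.9], [0, 0, 0, 0, 0, -0.9], [0, 0, 0, 0, 0, -0.9], [0, 0, 0, 0, 0, 0]],
])

```text
clock: 2.85
eef_pos: [478.9, -230.1, 395.7]
eef_rot: [-3.141, -0.003, -2.857]
wrist_force: [0.1, 1.0, 0.3]
finger_gap: 56.6
```

```bash
cat >> h.py <<'E'
def wcam(st,c):
    M=np.array(c['mount']);Rt=R.from_euler('xyz',st['eef_rot']).as_matrix()
    return Rt@M[:3,:3], Rt@M[:3,3]+np.array(st['eef_pos'])
def wproj(st,c,P):
    Rc,pc=wcam(st,c);q=Rc.T@(np.array(P,float)-pc);th=np.arctan2(np.hypot(q[0],q[1]),q[2]);ph=np.arctan2(q[1],q[0])
    K=np.array(c['camera_matrix']);return np.array([K[0,2]+K[0,0]*th*np.cos(ph),K[1,2]+K[1,1]*th*np.sin(ph)])
def wray(st,c,u,v):
    Rc,pc=wcam(st,c);K=np.array(c['camera_matrix']);a=(u-K[0,2])/K[0,0];b=(v-K[1,2])/K[1,1];th=np.hypot(a,b)
    d=np.array([np.sin(th)*a/th,np.sin(th)*b/th,np.cos(th)]);return pc,Rc@d
def wonz(st,c,u,v,z):
    p,d=wray(st,c,u,v);return p+d*(z-p[2])/d[2]
def go(st,tgt,yaw):
    Rt=R.from_euler('xyz',st['eef_rot']);d=Rt.inv().apply(np.array(tgt)-st['eef_pos'])
    w=(Rt.inv()*R.from_euler('xyz',[np.pi,0,yaw])).as_rotvec()
    print('shift mm',d.round(1),'units',(d/40).round(2),'turn units',(w/.1).round(2))
E
python3 - <<'E'
from h import *
st=manip.read_state();c=save('wrist','w1');print(st['eef_pos'],st['eef_rot'],st['joints'],st['wrist_force'])
go(st,[490.5,-247.5,246],3.41)
for P in([490.5,-247.5,183],[490.5,-247.5,168]):print(wproj(st,c,P))
E
```

```text
[ 478.92469239 -230.079861    395.72029956] [-3.14087041e+00 -3.03019720e-03 -2.85658437e+00] [-0.51591528  0.20436858  1.42588158 -0.00268288  1.51293328 -2.37156371] [0.06114215 1.03542671 0.32623208]
shift mm [ -6.7 -19.9 149.7] units [-0.17 -0.5   3.74] turn units [-0.01 -0.03  0.17]
[297.0856009  239.19083431]
[298.21354443 234.79838527]
```

View pics/w1.png

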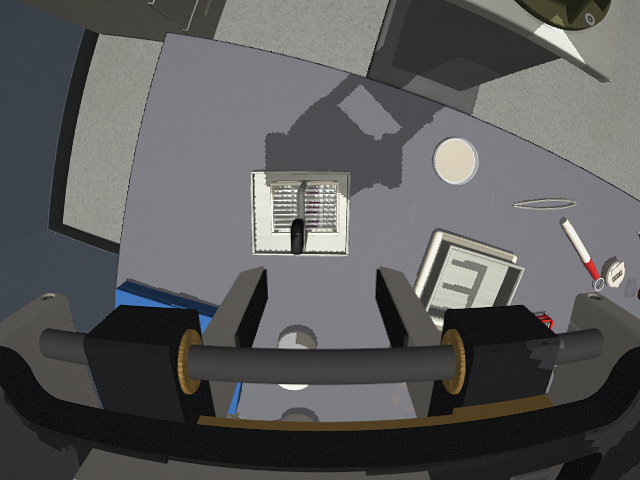

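Run:
```python
from h import *
f=cv2.imread('pics/w1.png');st=manip.read_state();c={'mount':0}
c=camera('wrist')
x0,y0=280,210;g=f[y0:262,x0:315].max(2)
n,l,s,ce=cv2.connectedComponentsWithStats((g<45).astype(np.uint8));i=1+np.argmax(s[1:,4]);print(s[i],ce[i]+[x0,y0])
print('centre',wonz(st,c,*(ce[i]+[x0,y0]),170))
# ends rows
r=l==i
for v in range(s[i][1],s[i][1]+s[i][3],3):
    q=np.where(r[v])[0];print(v+y0,q.min()+x0,q.max()+x0)
for p in[(251,171),(348,173),(349,255),(253,255)]:print(wonz(st,c,*p,12).round(1))
f=f[150:270,230:370];cv2.imwrite('pics/w1z.png',cv2.resize(f,None,fx=5,fy=5,interpolation=2))
```

```text
[ 11   9  13  35 304] [296.79276316 233.90789474]
centre [ 489.55087865 -248.9437132   170.        ]
219 296 300
222 293 303
225 292 303
228 291 303
231 291 302
234 291 302
237 291 302
240 291 302
243 291 302
246 291 302
249 292 301
252 291 301
[ 467.  -326.4   12. ]
[ 436.2 -208.1   12. ]
[ 538.2 -175.6   12. ]
[ 573.7 -297.3   12. ]
```

View pics/w1z.png

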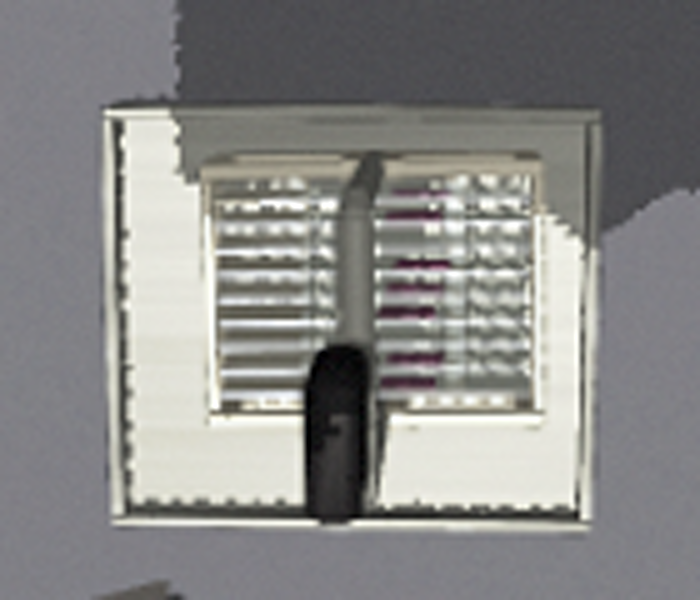

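Emit:
send_rows([
  [[-0.18, -0.5, 0, 0, 0, 0], [0, 0, 0.7, 0, 0, 0], [0, 0, 0.8, 0, 0, 0], [0, 0, 0.8, 0, 0, 0], [0, 0, 0.4, 0, 0, 0], [0, 0, 0, 0, 0, 0]],
])

```text
clock: 3.55
eef_pos: [491.5, -247.0, 285.1]
eef_rot: [-3.139, -0.001, -2.876]
wrist_force: [-0.3, -0.2, 0.9]
finger_gap: 56.1
```

Run:
```python
from h import *
st=manip.read_state();c=save('wrist','w2');print(st['eef_pos'],st['eef_rot'],st['wrist_force'])
go(st,[490.2,-248,246],3.427)
```

```text
[ 491.48575829 -246.97865103  285.10108298] [-3.13908680e+00 -1.12051568e-03 -2.87599766e+00] [-0.32507432 -0.2267369   0.89950543]
shift mm [ 1.5 -0.6 39.1] units [ 0.04 -0.01  0.98] turn units [-0.02 -0.01 -0.2 ]
```

View pics/w2.png

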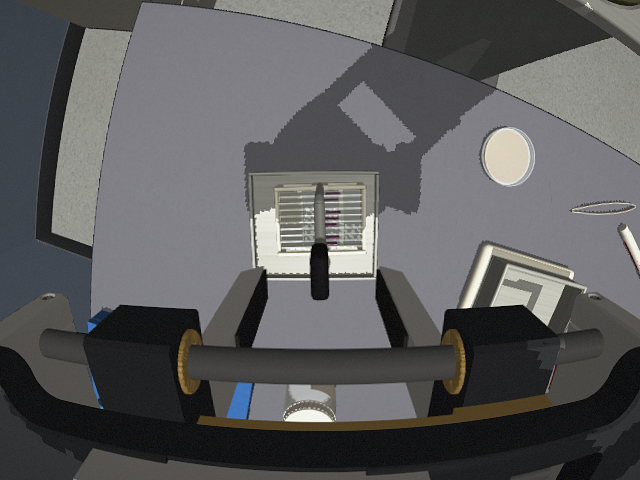

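Emit:
send_rows([
  [[0.04, -0.01, 0.6, 0, 0, -0.1], [0, 0, 0.4, 0, 0, 0], [0, 0, 0, 0, 0, 0]],
])

```text
clock: 3.9
eef_pos: [491.4, -248.4, 249.7]
eef_rot: [-3.134, 0.004, -2.869]
wrist_force: [0.1, 0.1, 0.6]
finger_gap: 56.3
```

Emit:
send_rows([
  [[0, 0, 0, 0, 0, 0], [0, 0, 0, 0, 0, 0], [0, 0, 0, 0, 0, 0], [0, 0, 0, 0, 0, 0], [0, 0, 0, 0, 0, 0], [0, 0, 0, 0, 0, 0], [0, 0, 0, 0, 0, 0], [0, 0, 0, 0, 0, 0]],
], jaw=0, grip_force=40)

```text
clock: 4.7
eef_pos: [492.6, -248.9, 255.3]
eef_rot: [-3.129, 0.009, -2.87]
wrist_force: [0.5, -0.0, -0.5]
finger_gap: 9.6
```

Run:
```python
from h import *
st=manip.read_state();c=save('wrist','w3');print(st)
```

```text
{'clock': 4.7, 'joints': array([-0.53343802,  0.34098522,  1.58086602, -0.00281192,  1.20423951,
       -2.37465397]), 'qd': array([ 0.00047321,  0.00046038, -0.00060494, -0.00030723,  0.00159322,
       -0.00055015]), 'effort': array([ 5.21493203e-02, -5.45225823e+01, -3.39809775e+01, -9.95427696e-02,
        9.23926290e-02, -3.07189461e-03]), 'eef_pos': array([ 492.55875576, -248.90112633,  255.26773471]), 'eef_rot': array([-3.12859895,  0.00885486, -2.87012804]), 'wrist_force': array([ 0.51810722, -0.0108026 , -0.46378807]), 'moment': array([ 0.0958031 , -0.1106196 , -0.05293344]), 'finger_gap': 9.56875201038235}
```

View pics/w3.png

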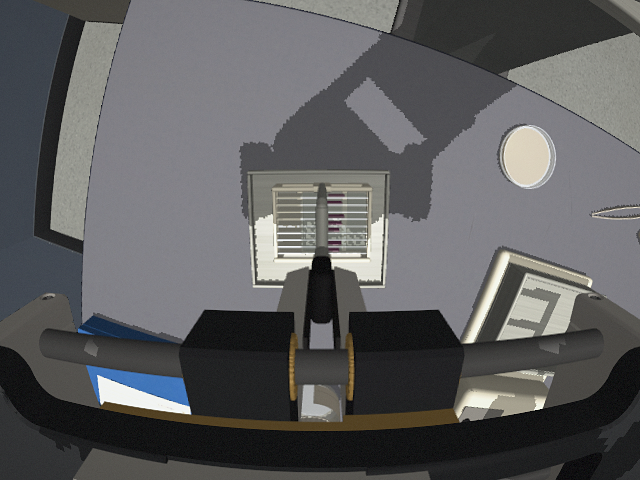

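Emit:
send_rows([
  [[0, 0, -0.2, 0, 0, 0], [0, 0, -0.4, 0, 0, 0], [0, 0, -0.6, 0, 0, 0], [0, 0, -0.6, 0, 0, 0], [0, 0, -0.4, 0, 0, 0], [0, 0, -0.2, 0, 0, 0]],
])

```text
clock: 5.35
eef_pos: [490.6, -247.4, 354.0]
eef_rot: [-3.134, 0.004, -2.87]
wrist_force: [0.3, -0.3, -3.4]
finger_gap: 9.5
```

Emit:
send_rows([
  [[0, 0, 0, 0, 0, 0], [0, 0, 0, 0, 0, 0], [0, 0, 0, 0, 0, 0]],
])

```text
clock: 5.65
eef_pos: [490.4, -247.3, 353.5]
eef_rot: [-3.134, 0.004, -2.87]
wrist_force: [-0.1, 0.1, -3.2]
finger_gap: 9.9
```

Run:
```python
from h import *
st=manip.read_state();c=save('wrist','w4');print(st['eef_pos'],st['eef_rot'],st['wrist_force'],st['moment'])
go(st,[540.5,-110,352],-3.133)
save('scene','s4')
```

```text
[ 490.43700174 -247.32814785  353.5264839 ] [-3.13392552  0.00381304 -2.87024466] [-0.06592351  0.13398315 -3.23620957] [ 0.05460253 -0.01482418 -0.01646246]
shift mm [-85.  118.9   0.9] units [-2.13  2.97  0.02] turn units [-0.07  0.05  2.63]
```

View pics/w4.png

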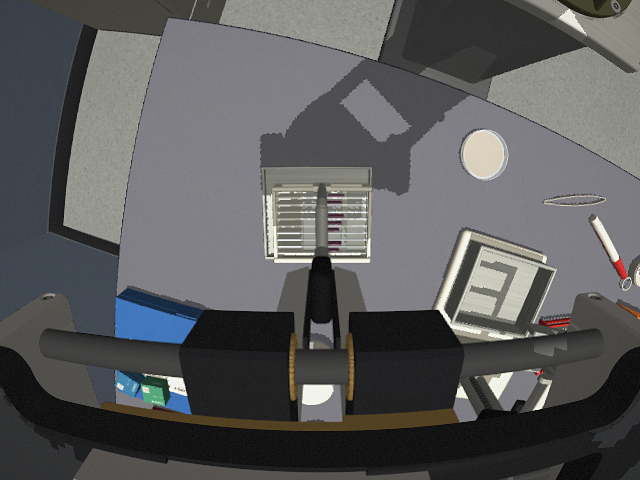

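View pics/s4.png

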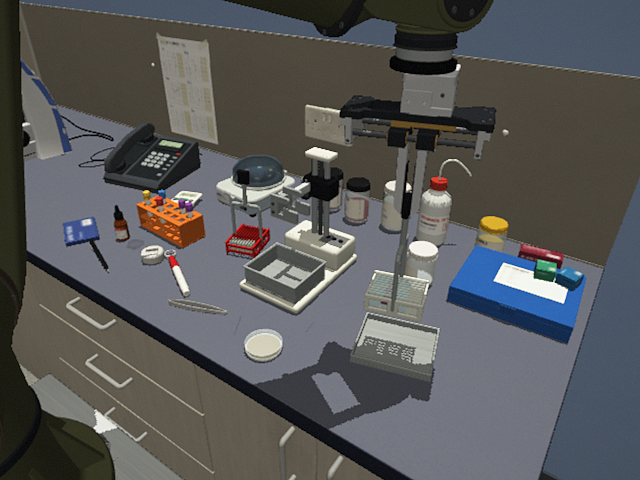

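Emit:
send_rows([
  [[0, 0, 0, 0, 0, 0.6], [0, 0, 0, 0, 0, 0.8], [0, 0, 0, 0, 0, 0.8], [0, 0, 0, 0, 0, 0.43], [-0.25, 0.5, 0, 0, 0, 0], [-0.3, 0.8, 0, 0, 0, 0], [-0.3, 0.8, 0, 0, 0, 0], [-0.3, 0.8, 0, 0, 0, 0], [-0.15, 0.4, 0, 0, 0, 0], [0, 0, 0, 0, 0, 0]],
])

```text
clock: 6.75
eef_pos: [543.9, -111.2, 346.9]
eef_rot: [-3.139, -0.003, 3.136]
wrist_force: [0.7, -1.1, -3.1]
finger_gap: 10.0
```

Run:
```python
from h import *
import pickle
st=manip.read_state();c=save('wrist','w5');print(st['eef_pos'],st['eef_rot'],st['wrist_force'],st['moment'])
go(st,[540.5,-31.8,352],-3.133)
d={'st':st,'wrist':c,'scene':save('scene','s5'),'top':save('top','t5')};pickle.dump(d,open('d5.pkl','wb'))
K=2
cv2.imwrite('pics/s5z.png',cv2.resize(d['scene']['frame'][130:330,250:450,::-1],(600,600),interpolation=K))
cv2.imwrite('pics/t5z.png',cv2.resize(d['top']['frame'][140:300,225:385,::-1],(600,600),interpolation=K))
```

```text
[ 543.93185385 -111.16601173  346.92850938] [-3.13917392e+00 -2.97879083e-03  3.13620393e+00] [ 0.68634825 -1.09546388 -3.08347369] [-0.0618863  -0.04788139  0.01558626]
shift mm [ 3.9 79.3 -5.3] units [ 0.1   1.98 -0.13] turn units [-0.02 -0.03 -0.14]
```

View pics/w5.png

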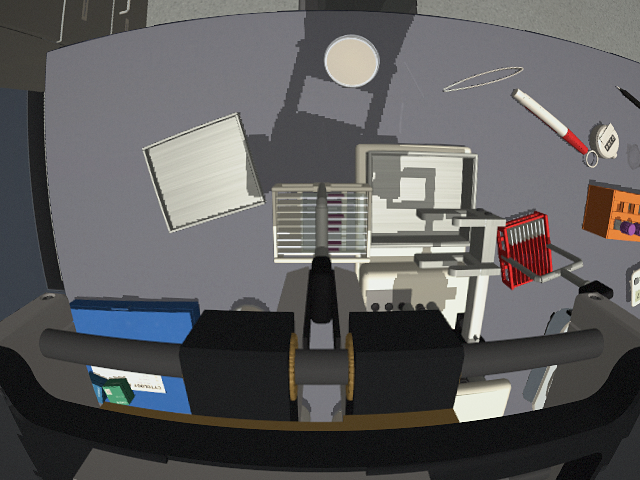

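View pics/s5z.png

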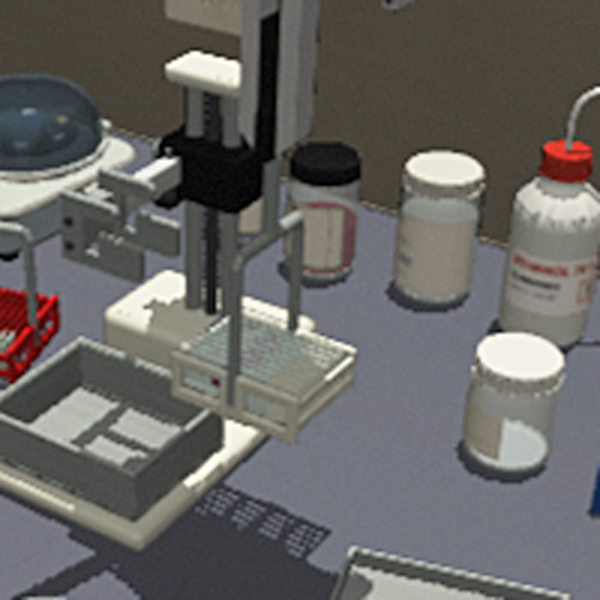

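View pics/t5z.png

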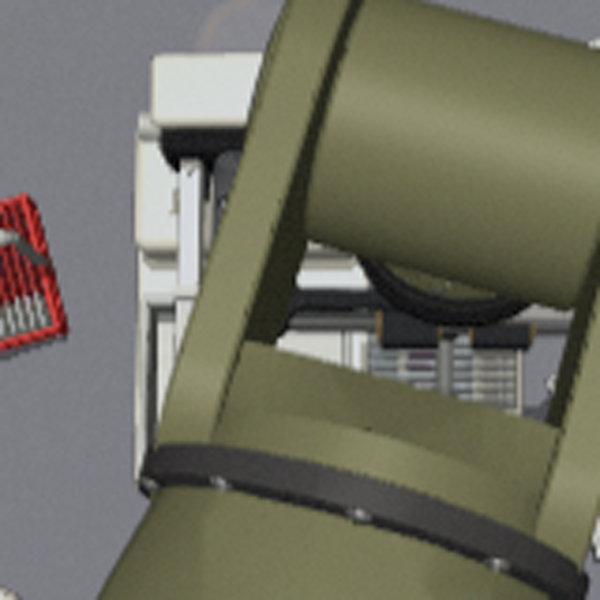

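Run:
```python
import cv2
f=cv2.imread('pics/w5.png')[140:320,270:530];cv2.imwrite('pics/w5z.png',cv2.resize(f,None,fx=3,fy=3,interpolation=2))
```

```text
(no output)
```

View pics/w5z.png

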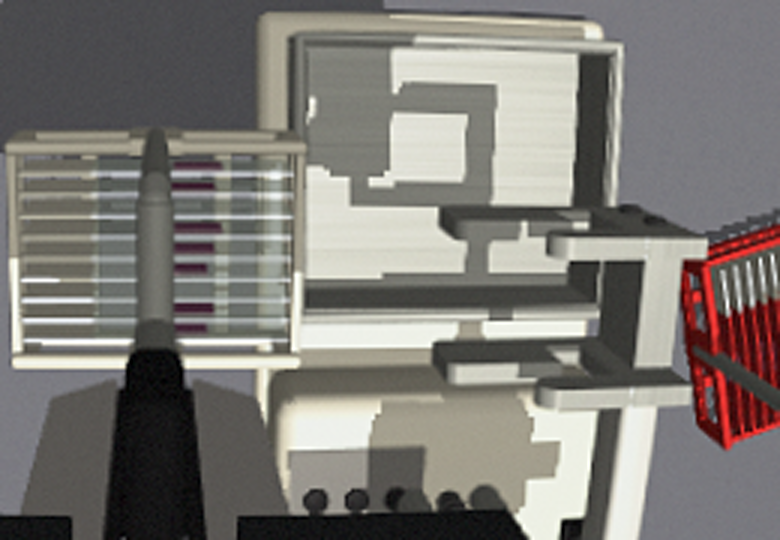

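Run:
```python
from h import *
import pickle
d=pickle.load(open('d5.pkl','rb'));st,c,s=d['st'],d['wrist'],d['scene']
W=lambda x,y:(270+x/3-.33,140+y/3-.33)
for n,p in[('keep near top edges',(548,236)),('keep near low',(548,257)),('keep far up',(538,388)),('far low',(538,405))]:print(n,wonz(st,c,*W(*p),195).round(1))
for n,p in[('jaw near up',(441,207)),('jaw near low',(441,225)),('jaw far up',(434,342)),('jaw far low',(434,368))]:print(n,wonz(st,c,*W(*p),174).round(1))
for n,p in[('bar L near',(136,205)),('R',(173,205)),('bar L far',(134,330)),('R',(176,330)),('knee',(155,190))]:print(n,wonz(st,c,*W(*p),196).round(1))
# height by crossing scene+wrist
def cr(a,b):
    p,q=ray(s,*a);P,Q=wray(st,c,*b)
    t=np.linalg.lstsq(np.c_[q,-Q],P-p,rcond=None)[0];A=p+t[0]*q;B=P+t[1]*Q;return ((A+B)/2).round(1),np.linalg.norm(A-B).round(1)
S=lambda x,y:(250+x/3-.33,130+y/3-.33)
print('knee near',cr(S(240,258),W(155,190)))
print('jaw tip near top front',cr(S(143,247),W(441,207)))
print('jaw tip far',cr(S(180,222),W(434,342)))
print('keeper tip near front',cr(S(118,213),W(548,236)))
```

```text
keep near top edges [520.5 -23.8 195. ]
keep near low [525.3 -23.4 195. ]
keep far up [556.2 -23.1 195. ]
far low [560.4 -22.7 195. ]
jaw near up [517.9 -43.6 174. ]
jaw near low [522.2 -43.4 174. ]
jaw far up [551.1 -43.5 174. ]
jaw far low [557.8 -43.1 174. ]
bar L near [ 513.6 -115.1  196. ]
R [ 513.7 -107.3  196. ]
bar L far [ 541.1 -115.9  196. ]
R [ 541.2 -106.7  196. ]
knee [ 510.5 -111.1  196. ]
knee near (array([ 510.7, -111.8,  197.3]), np.float64(1.7))
jaw tip near top front (array([516.6, -45. , 180.5]), np.float64(0.6))
jaw tip far (array([548.7, -46.5, 183.1]), np.float64(1.2))
keeper tip near front (array([521. , -23.6, 193.7]), np.float64(0.8))
```

Emit:
send_rows([
  [[0, 0.4, 0, 0, 0, -0.14], [0.03, 0.6, 0, 0, 0, 0], [0, 0.5, 0, 0, 0, 0], [0, 0.3, 0, 0, 0, 0], [0, 0.12, 0, 0, 0, 0], [0, 0, 0, 0, 0, 0], [0, 0, 0, 0, 0, 0]],
])

```text
clock: 7.6
eef_pos: [540.8, -37.0, 346.7]
eef_rot: [-3.138, -0.003, -3.139]
wrist_force: [0.4, 0.6, -3.5]
finger_gap: 9.9
```

Run:
```python
from h import *
import pickle
st=manip.read_state();c=save('wrist','w6');print(st['eef_pos'],st['eef_rot'],st['wrist_force'],st['moment'])
go(st,[542.6,-32.2,346],-3.133)
d={'st':st,'wrist':c,'scene':save('scene','s6')};pickle.dump(d,open('d6.pkl','wb'))
cv2.imwrite('pics/w6z.png',cv2.resize(c['frame'][160:310,250:450,::-1],(800,600),interpolation=2))
cv2.imwrite('pics/s6z.png',cv2.resize(d['scene']['frame'][150:280,240:370,::-1],(600,600),interpolation=2))
```

```text
[540.75335633 -37.03903169 346.68202657] [-3.13814518 -0.00328045 -3.13938723] [ 0.43777641  0.56018109 -3.45064059] [ 0.04233624 -0.05909384  0.08368523]
shift mm [-1.9  4.8  0.7] units [-0.05  0.12  0.02] turn units [-0.03 -0.03 -0.06]
```

View pics/w6z.png

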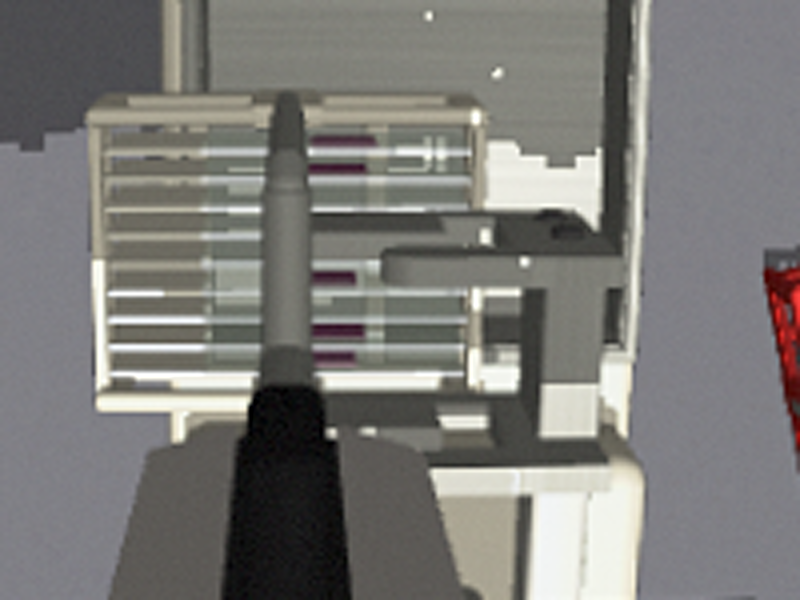

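View pics/s6z.png

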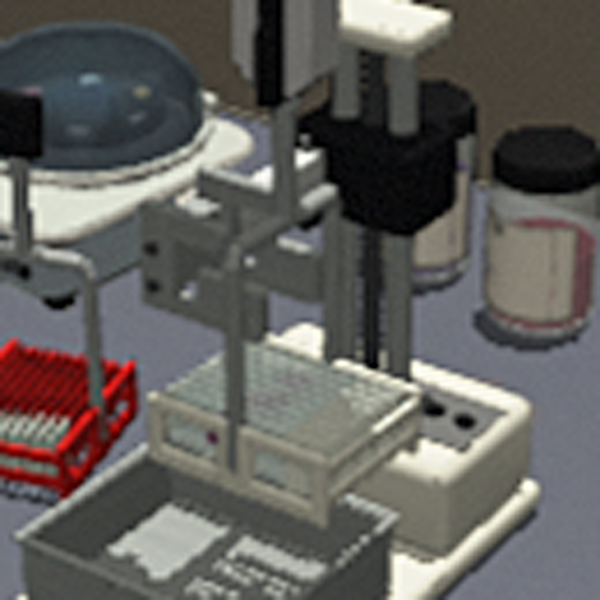

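Run:
```python
from h import *
import pickle
d=pickle.load(open('d6.pkl','rb'));st,c=d['st'],d['wrist']
W=lambda x,y:(250+x/4-.4,160+y/4-.4)
for n,p in[('keep tip near top',(390,250)),('keep tip extreme',(382,265)),('far corner',(432,468))]:print(n,wonz(st,c,*W(*p),195).round(1))
for n,p in[('bar L',(264,230)),('R',(310,230)),('bar L far',(264,330)),('R',(314,330)),('knee top',(288,95)),('legknee',(288,190)),('far knee',(288,345))]:print(n,wonz(st,c,*W(*p),197).round(1))
```

```text
keep tip near top [519.7 -20.8 195. ]
keep tip extreme [522.2 -22.1 195. ]
far corner [556.9 -13.  195. ]
bar L [516.1 -41.  197. ]
R [516.1 -33.7 197. ]
bar L far [532.5 -41.  197. ]
R [532.5 -33.  197. ]
knee top [494.6 -37.3 197. ]
legknee [509.7 -37.2 197. ]
far knee [535.  -37.2 197. ]
```

Emit:
send_rows([
  [[-0.03, 0.13, 0, -0.03, -0.03, 0], [0, 0, 0.1, 0, 0, 0], [0, 0, 0.1, 0, 0, 0], [0, 0, 0, 0, 0, 0]],
])

```text
clock: 8.1
eef_pos: [542.1, -32.6, 337.6]
eef_rot: [-3.141, -0.0, -3.141]
wrist_force: [0.4, -0.1, -3.1]
finger_gap: 9.6
```

Emit:
send_rows([
  [[0, 0, 0, 0, 0, 0], [0, 0, 0, 0, 0, 0]],
])

```text
clock: 8.3
eef_pos: [542.1, -32.7, 337.4]
eef_rot: [-3.141, -0.001, -3.141]
wrist_force: [-0.9, -0.9, -2.3]
finger_gap: 10.1
```

Emit:
send_rows([
  [[0, 0, 0.025, 0, 0, 0], [0, 0, 0.025, 0, 0, 0]],
])

```text
clock: 8.5
eef_pos: [542.1, -32.8, 335.6]
eef_rot: [-3.141, -0.0, -3.141]
wrist_force: [-0.2, -0.5, -3.2]
finger_gap: 9.9
```

Emit:
send_rows([
  [[0, 0, 0.025, 0, 0, 0], [0, 0, 0.02, 0, 0, 0]],
])

```text
clock: 8.7
eef_pos: [542.1, -32.8, 333.6]
eef_rot: [-3.141, -0.0, -3.141]
wrist_force: [0.1, 1.1, -2.7]
finger_gap: 9.4
```

Emit:
send_rows([
  [[0, 0, 0.02, 0, 0, 0], [0, 0, 0.02, 0, 0, 0]],
])

```text
clock: 8.9
eef_pos: [542.1, -32.8, 331.9]
eef_rot: [-3.141, -0.0, -3.141]
wrist_force: [0.5, -0.8, -3.2]
finger_gap: 9.9
```

Emit:
send_rows([
  [[0, 0, 0.015, 0, 0, 0], [0, 0, 0.015, 0, 0, 0]],
])

```text
clock: 9.1
eef_pos: [542.1, -32.8, 330.5]
eef_rot: [-3.141, -0.0, -3.141]
wrist_force: [0.7, -0.6, -2.8]
finger_gap: 9.4
```

Emit:
send_rows([
  [[0, 0, 0.015, 0, 0, 0], [0, 0, 0.01, 0, 0, 0]],
])

```text
clock: 9.3
eef_pos: [542.1, -32.7, 329.4]
eef_rot: [-3.141, -0.0, -3.141]
wrist_force: [-0.0, 0.4, -3.3]
finger_gap: 9.6
```

Emit:
send_rows([
  [[0, 0, 0.015, 0, 0, 0], [0, 0, 0.01, 0, 0, 0]],
])

```text
clock: 9.5
eef_pos: [542.1, -32.8, 328.4]
eef_rot: [-3.141, -0.0, -3.141]
wrist_force: [0.2, -0.2, -1.5]
finger_gap: 9.5
```

Emit:
send_rows([
  [[0, 0, 0.01, 0, 0, 0]],
])

```text
clock: 9.6
eef_pos: [542.1, -32.8, 328.2]
eef_rot: [-3.141, -0.0, -3.141]
wrist_force: [-0.6, -0.1, 0.0]
finger_gap: 9.3
```

Run:
```python
from h import *
st=manip.read_state();print(st['eef_pos'],st['wrist_force'],st['moment'])
```

```text
[542.12830758 -32.75046914 328.15831452] [-0.63043015 -0.1271984   0.03555434] [ 0.02996992  0.1899937  -0.01944071]
```

Emit:
send_rows([
  [[0, 0, -0.03, 0, 0, 0], [0, 0, -0.01, 0, 0, 0], [0, 0, 0, 0, 0, 0]],
])

```text
clock: 9.9
eef_pos: [542.1, -32.8, 329.9]
eef_rot: [-3.141, -0.0, -3.141]
wrist_force: [-0.1, 0.5, -2.5]
finger_gap: 9.9
```

Emit:
send_rows([
  [[0, 0.06, 0, 0, 0, 0], [0, 0.08, 0, 0, 0, 0], [0, 0.05, 0, 0, 0, 0]],
])

```text
clock: 10.2
eef_pos: [542.1, -24.7, 329.7]
eef_rot: [-3.141, -0.0, 3.142]
wrist_force: [1.0, 0.4, -3.1]
finger_gap: 9.6
```

Emit:
send_rows([
  [[0, 0.05, -0.003, 0, 0, 0], [0, 0.05, 0, 0, 0, 0], [0, 0.05, 0, 0, 0, 0]],
])

```text
clock: 10.5
eef_pos: [542.1, -18.0, 329.8]
eef_rot: [-3.141, -0.0, -3.141]
wrist_force: [-0.2, 0.4, -2.6]
finger_gap: 10.0
```

Emit:
send_rows([
  [[0, 0.05, 0, 0, 0, 0], [0, 0.05, 0, 0, 0, 0], [0, 0.04, 0, 0, 0, 0]],
])

```text
clock: 10.8
eef_pos: [542.1, -11.8, 329.8]
eef_rot: [-3.141, -0.0, -3.141]
wrist_force: [0.6, -0.2, -2.6]
finger_gap: 9.7
```

Emit:
send_rows([
  [[0, 0.05, 0, 0, 0, 0], [0, 0.04, 0, 0, 0, 0], [0, 0.02, 0, 0, 0, 0]],
])

```text
clock: 11.1
eef_pos: [542.1, -6.9, 329.8]
eef_rot: [-3.141, -0.0, -3.141]
wrist_force: [0.2, -0.5, -3.1]
finger_gap: 9.6
```

Emit:
send_rows([
  [[0, 0.015, 0, 0, 0, 0]],
])

```text
clock: 11.2
eef_pos: [542.1, -6.2, 329.8]
eef_rot: [-3.141, -0.0, -3.141]
wrist_force: [0.8, 0.1, -3.1]
finger_gap: 9.7
```

Emit:
send_rows([
  [[0, 0.015, 0, 0, 0, 0]],
])

```text
clock: 11.3
eef_pos: [542.1, -5.6, 329.8]
eef_rot: [-3.141, -0.0, -3.141]
wrist_force: [0.7, -0.2, -2.9]
finger_gap: 9.7
```

Emit:
send_rows([
  [[0, 0.015, 0, 0, 0, 0]],
])

```text
clock: 11.4
eef_pos: [542.1, -5.0, 329.8]
eef_rot: [-3.141, -0.0, -3.141]
wrist_force: [0.3, -0.2, -2.7]
finger_gap: 9.8
```

Emit:
send_rows([
  [[0, 0.015, 0, 0, 0, 0]],
])

```text
clock: 11.5
eef_pos: [542.1, -4.3, 329.8]
eef_rot: [-3.141, -0.0, -3.141]
wrist_force: [0.3, 0.2, -3.1]
finger_gap: 9.4
```

Emit:
send_rows([
  [[0, 0.015, 0, 0, 0, 0]],
])

```text
clock: 11.6
eef_pos: [542.1, -3.7, 329.8]
eef_rot: [-3.141, -0.0, -3.141]
wrist_force: [0.9, -0.1, -3.2]
finger_gap: 9.6
```

Emit:
send_rows([
  [[0, 0.015, 0, 0, 0, 0]],
])

```text
clock: 11.7
eef_pos: [542.1, -3.2, 329.8]
eef_rot: [-3.141, -0.0, -3.141]
wrist_force: [1.0, -1.8, -2.7]
finger_gap: 9.7
```

Emit:
send_rows([
  [[0, 0.015, 0, 0, 0, 0]],
])

```text
clock: 11.8
eef_pos: [542.1, -2.8, 329.8]
eef_rot: [-3.14, -0.0, -3.141]
wrist_force: [0.3, -4.6, -2.4]
finger_gap: 9.6
```

Emit:
send_rows([
  [[0, -0.038, 0, 0, 0, 0], [0, 0, 0, 0, 0, 0]],
])

```text
clock: 12.0
eef_pos: [542.1, -4.3, 329.8]
eef_rot: [-3.141, -0.0, -3.141]
wrist_force: [-0.4, -0.0, -2.9]
finger_gap: 10.2
```

Emit:
send_rows([
  [[0, 0, 0.025, 0, 0, 0], [0, 0, 0.025, 0, 0, 0]],
])

```text
clock: 12.2
eef_pos: [542.1, -4.2, 327.8]
eef_rot: [-3.141, -0.0, -3.141]
wrist_force: [0.4, -0.2, -2.6]
finger_gap: 9.9
```

Already 0.7 mm under the landing height with no contact, so it is over the throat. Continuing down.

Emit:
send_rows([
  [[0, 0, 0.025, 0, 0, 0], [0, 0, 0.025, 0, 0, 0]],
])

```text
clock: 12.4
eef_pos: [542.1, -4.2, 325.5]
eef_rot: [-3.141, -0.0, -3.141]
wrist_force: [0.3, -0.5, -3.1]
finger_gap: 9.6
```

Emit:
send_rows([
  [[0, 0, 0.025, 0, 0, 0], [0, 0, 0.025, 0, 0, 0]],
])

```text
clock: 12.6
eef_pos: [542.1, -4.1, 323.3]
eef_rot: [-3.141, -0.0, -3.141]
wrist_force: [0.4, -0.1, -2.6]
finger_gap: 9.7
```

Emit:
send_rows([
  [[0, 0, 0.025, 0, 0, 0], [0, 0, 0.025, 0, 0, 0]],
])

```text
clock: 12.8
eef_pos: [542.1, -4.1, 321.1]
eef_rot: [-3.141, -0.0, -3.141]
wrist_force: [-0.2, -0.8, -3.1]
finger_gap: 9.5
```

Emit:
send_rows([
  [[0, 0, 0.025, 0, 0, 0], [0, 0, 0.025, 0, 0, 0]],
])

```text
clock: 13.0
eef_pos: [542.1, -4.1, 318.9]
eef_rot: [-3.141, -0.0, -3.141]
wrist_force: [-0.1, 0.1, -1.7]
finger_gap: 9.8
```

Emit:
send_rows([
  [[0, 0, 0.025, 0, 0, 0], [0, 0, 0.02, 0, 0, 0]],
])

```text
clock: 13.2
eef_pos: [542.1, -4.1, 316.9]
eef_rot: [-3.141, -0.0, -3.141]
wrist_force: [0.8, -1.4, -3.5]
finger_gap: 9.7
```

Emit:
send_rows([
  [[0, -0.005, 0.02, 0, 0, 0], [0, 0, 0.015, 0, 0, 0]],
])

```text
clock: 13.4
eef_pos: [542.1, -4.3, 315.4]
eef_rot: [-3.141, -0.0, -3.141]
wrist_force: [-1.1, 0.9, -3.1]
finger_gap: 9.9
```

Emit:
send_rows([
  [[0, 0, 0.015, 0, 0, 0]],
])

```text
clock: 13.5
eef_pos: [542.1, -4.3, 314.7]
eef_rot: [-3.141, -0.0, -3.141]
wrist_force: [-0.6, -0.2, -3.4]
finger_gap: 10.0
```

Emit:
send_rows([
  [[0, 0, 0.015, 0, 0, 0]],
])

```text
clock: 13.6
eef_pos: [542.1, -4.3, 314.2]
eef_rot: [-3.141, -0.0, -3.141]
wrist_force: [0.1, -0.6, 0.1]
finger_gap: 9.4
```

Run:
```python
from h import *
st=manip.read_state();c=save('wrist','w7');s=save('scene','s7');print(st['eef_pos'],st['wrist_force'],st['moment'])
cv2.imwrite('pics/s7z.png',cv2.resize(s['frame'][130:290,220:380,::-1],(600,600),interpolation=2))
```

```text
[542.10340115  -4.33002101 314.17781933] [ 0.06193453 -0.59818755  0.05856034] [0.04781784 0.13023835 0.04691166]
```

View pics/w7.png

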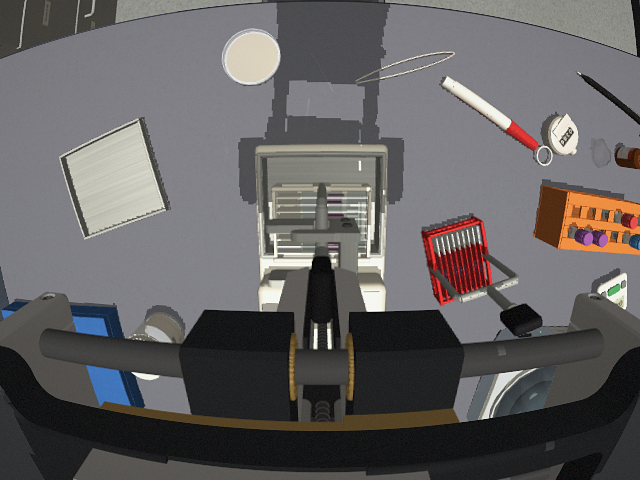

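View pics/s7z.png

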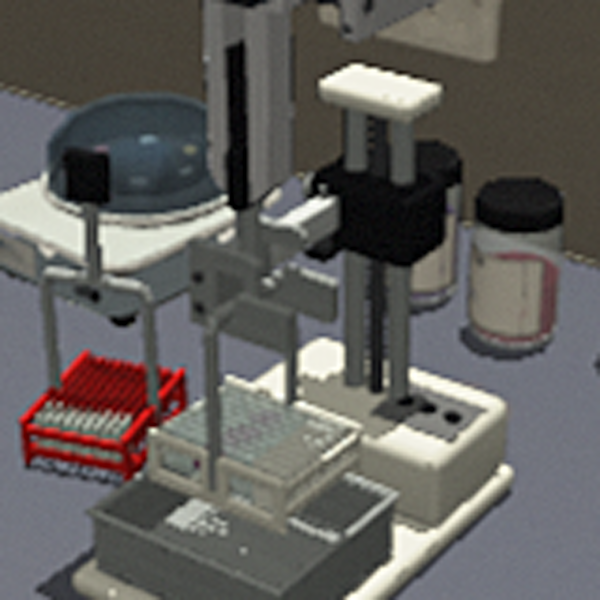

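Emit:
send_rows([
  [[0, 0, 0, 0, 0, 0], [0, 0, 0, 0, 0, 0], [0, 0, 0, 0, 0, 0], [0, 0, 0, 0, 0, 0]],
], jaw=0.28, grip_force=10)

```text
clock: 14.1
eef_pos: [542.4, -4.3, 315.1]
eef_rot: [-3.141, 0.002, -3.141]
wrist_force: [-0.4, -0.1, -0.6]
finger_gap: 26.3
```

Run:
```python
from h import *
st=manip.read_state();c=save('wrist','w8');print(st['eef_pos'],st['wrist_force'],st['finger_gap'])
cv2.imwrite('pics/w8z.png',cv2.resize(c['frame'][160:400,220:420,::-1],(500,600),interpolation=2))
```

```text
[542.35778286  -4.30499542 315.14066042] [-0.37473181 -0.08531127 -0.59333279] 26.29839950724949
```

View pics/w8z.png

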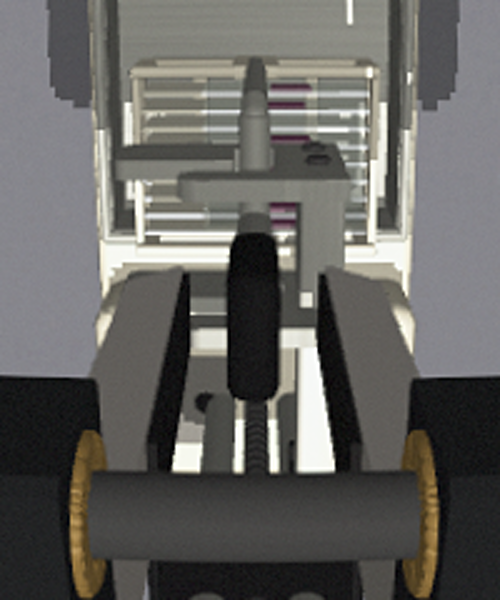

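The fingers are clear on both sides of the tab, and the bar lies under the keeper. Rising straight up.

Emit:
send_rows([
  [[0, 0, -0.2, 0, 0, 0], [0, 0, -0.4, 0, 0, 0], [0, 0, -0.7, 0, 0, 0], [0, 0, -0.8, 0, 0, 0], [0, 0, -0.8, 0, 0, 0], [0, 0, -0.4, 0, 0, 0], [0, 0, 0, 0, 0, 0], [0, 0, 0, 0, 0, 0]],
])

```text
clock: 14.95
eef_pos: [541.3, -4.2, 455.3]
eef_rot: [-3.141, 0.003, -3.141]
wrist_force: [0.7, 0.7, -0.3]
finger_gap: 26.5
```

Run:
```python
from h import *
st=manip.read_state();c=save('wrist','w9');s=save('scene','s9');print(st['eef_pos'],st['wrist_force'],st['finger_gap'])
cv2.imwrite('pics/s9z.png',cv2.resize(s['frame'][130:290,220:380,::-1],(600,600),interpolation=2))
cv2.imwrite('pics/w9z.png',cv2.resize(c['frame'][140:340,220:420,::-1],(600,600),interpolation=2))
```

```text
[541.2951869   -4.22063108 455.25543631] [ 0.70105075  0.7221067  -0.32431276] 26.50723921239313
```

View pics/w9z.png

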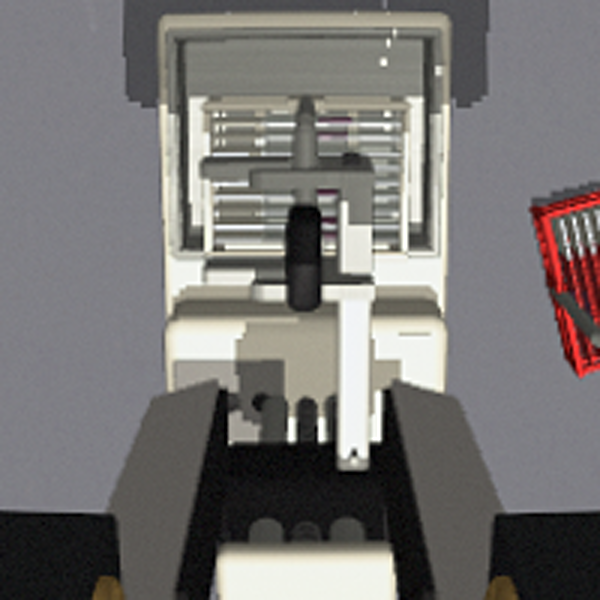

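View pics/s9z.png

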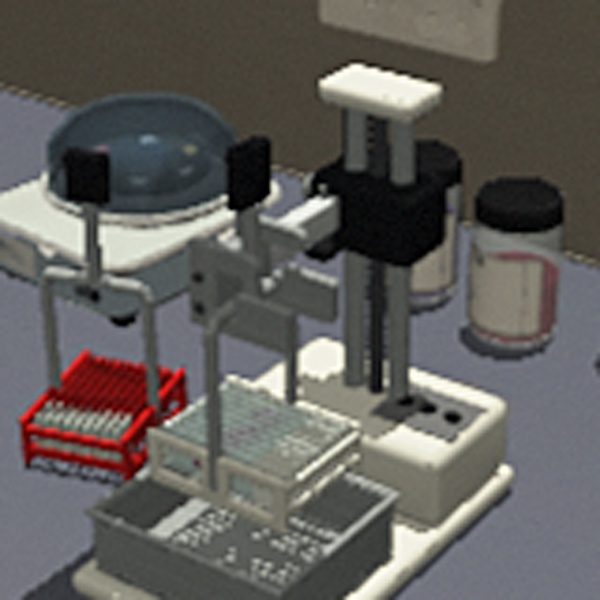

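View pics/s9.png

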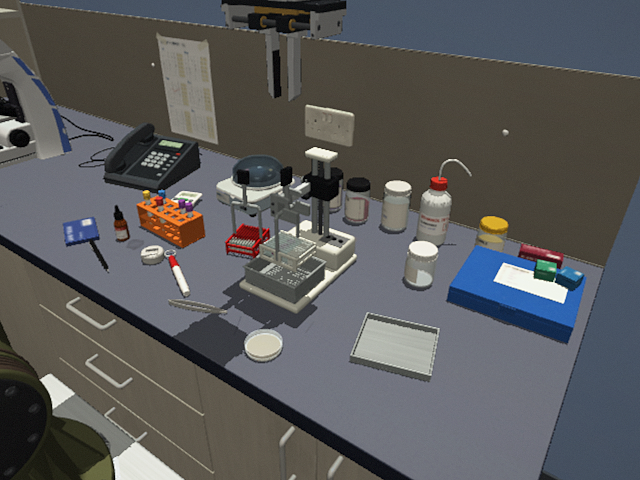

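Emit:
send_rows([
  [[0, 0, 0, 0, 0, 0], [0, 0, 0, 0, 0, 0], [0, 0, 0, 0, 0, 0], [0, 0, 0, 0, 0, 0], [0, 0, 0, 0, 0, 0], [0, 0, 0, 0, 0, 0]],
])

```text
clock: 15.65
eef_pos: [541.3, -4.2, 451.8]
eef_rot: [-3.142, -0.003, -3.141]
wrist_force: [-0.2, -0.6, 0.0]
finger_gap: 26.3
```

Run:
```python
from h import *
a=cv2.imread('pics/s9.png');s=save('scene','s10');b=s['frame'][:,:,::-1]
print('diff px rack region',(np.abs(a[150:300,230:330].astype(int)-b[150:300,230:330]).max(2)>40).sum())
g=b[160:200,278:296].max(2);n,l,st,ce=cv2.connectedComponentsWithStats((g<50).astype(np.uint8));i=1+np.argmax(st[1:,4]);print('tab px',ce[i]+[278,160])
print('expected tab',proj(s,[540.4,-4.4,164+63]))
print(job.sign_off())
```

```text
diff px rack region 9
tab px [285.5990566  175.51886792]
expected tab [286.31009983 175.87871823]
the job is handed in; nothing more can be done
None
```

The rack is hanging on the dipper hook, released and upright over the bath. I handed the job in at about 15.7 s; sign-off gives no verdict.

- **Pick-up:** I took the rack by its tab and lifted it clear of the tray. The wrist read about 3.2 N, roughly 0.33 kg.
- **Finding the hook:** Lowering the bar onto the jaw's landing, I felt it touch with about 3 N. That put the jaw top near 174 mm, as the cameras had suggested.
- **Hooking on:** I raised the bar about 1.5 mm and moved it in sideways under the keeper without feeling contact. It met the back wall at about 4.6 N. I backed off about 1.5 mm and lowered it until the throat floor took its weight, 14 mm below the landing as the hook's dimensions require. The bar then sat at about 164 mm height.
- **Contact forces:** The highest I read between rack and dipper was about 5 N, against the 15 N limit. I read force only at the end of each move, so a brief peak in between would not show.

**Last checks:**
- **Rack position:** With the gripper open and about 130 mm higher, the scene picture puts the tab within 1 pixel of where a seated rack should be. It was still between two pictures about 0.7 s apart.
- **Surroundings:** The petri dish, cup, red rack and tray look unmoved in the pictures; I did not measure them again.
- **Disagreement:** The camera fixes on the hook differed by up to 4 mm, so I went by touch for the final fit. No check failed.

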